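Fit the splined selector arm on the selector shaft

ROBOT

A 6-joint arm with a two-finger parallel gripper is mounted at the origin on a cart in front of the work surface, level with it; the furniture and walls round the work are solid. World frame = base frame: x ahead of the robot, y to its left, z up, the work surface at z = 0. Lengths are in m, angles in rad, forces in N, time in s.
With the tool pointing down it reaches from about 0.325 to 0.775 m from the base axis. Payload 9.3 kg.
Tool frame: the origin (TCP) lies on the centre line of the jaws, within the pads' length; the fingertips stand 17 mm ahead of it and the grasp point (between the pads) lies 2 mm behind it; z points along the fingers, x is the direction in which the jaws open and shut, and the axes are right-handed (so a half turn about z gives the same grasp; the last joint's range is limited). The gripper opens to 85 mm and grips with 20 to 120 N. Pads are 22 mm wide; open, the fingers measure 114 mm over their backs; the gripper's body (76 mm by 85 mm) begins 54 mm behind the grasp point. The pads swing forward as they close: fully open they stand 13 mm farther back than shut.
Start: joints at [1.036, 0.259, 0.021, 1.334, 0, 1.418], TCP at [0.205, 0.51, 0.248] pointing down, gripper open.
Joint ranges: [-3.04, 3.04], [-0.91, 1.82], [-1.04, 1.36], [-1.92, 1.95], [-1.52, 1.45], [-3.14, 3.14]. Speed limits (rad/s): [2.22, 2.22, 2.79, 3.14, 3.14, 3.14].

INTERFACE

Orientations are given as a unit quaternion [x, y, z, w].
In Python, from cell import ctrl gives the robot as it stands.
- The arm moves only by the tool drive_tool, never from a script. Its argument "deltas" is one flat list of numbers, 5 for each row, row after row: the shift along the tool's x, y, z in cm, then the turn about the tool's z in rad, then the gripper command: -1 is fully open, 1 is shut, values between are in proportion. In form: [tx, ty, tz, spin, gripper, tx, ty, tz, spin, gripper, ...]. A call has 1 to 20 rows; each row shifts and turns the commanded pose from where the row before left it, along the tool's axes as they then stand; what a row does not reach is not made up. A row lasts 1/12 s, in which the tool goes at most 41.7 mm and 7.16 degrees, less where a joint would pass 70% of its speed; a pose out of reach is approached as far as the arm can. A call with a gripper value outside its range is refused whole. The fingers move at their own pace and stop on an object; the grip force is fixed at half the most. Time passes only in rows, so rows that do not move let the fingers close. It gives the time, the measured TCP pose, the force and the opening at its end, in the units of the state.
- ctrl.get_obs(): the state, without advancing time (a new reading comes with each control period).
- ctrl.camera(name): name is "scene" or "side" or "wrist"; returns a dict with "frame" (420x560x3 uint8, red, green, blue), "fx", "fy", "cx", "cy" (pixels), "world_to_cam" (4x4, takes a point from world to camera coordinates). Camera axes: x right, y up, looking along -z (the intrinsics and any distortion apply to the point x, -y, -z); pixel columns grow to the right and rows downward; lengths in m; the calibration is good to about 2 mm. A picture is of the moment at which its call begins. There is no depth.
- ctrl.hand_in(): hands the job in, once; it reports no verdict.
The state is a dict: "time_s": time; "q": joint angles; "dq": joint speeds; "joint_torque": joint torques, N m; "tcp_pos": TCP position; "tool_rot": TCP orientation; "ft_force": force on the tool from outside, world axes, zero at the start; "moment": the same for the moment, N m; "gripper_width": opening from 0.0 (shut) to 1.0 (fully open).
Only numpy, scipy, OpenCV 4.12 (cv2) and the standard library are available. Lean on these libraries where they do the work, as an engineer would, in place of code of your own. Each camera call takes 0.05 s, during which the arm holds its last target. There are 200 camera calls.

TASK

Take the selector arm whose hub has three keyways cut in its bore, turn it so that the keyways match the three splines of the upright shaft on the selector housing, thread it on until it sits fully home on the shoulder, and let go. Leave the other arm, whose bore is plain and round, lying where it is.

Things in the scene. Friction and masses are not known exactly. Their poses are not given: they have to be found in the camera images.
- splined_arm: Arm to fit: flat metal lever, 0.25-0.4 kg. Hub 54 mm across, 22 high; bar 14 wide, 16 high; black knob at the end, 118 from hub centre, top at 49. Origin: centre of hub underside; z up, x along the bar to the knob. T-shaped bore right through: middle 21 wide, three keyways 13 wide reaching 18 from the centre, at +x, +y, -y, none at -x. Grip the bar 40 mm from the hub centre; the hub is heavy.
- plain_arm: Wrong arm, to be left alone: the same metal lever and black knob in the same sizes, but its hub is nearly solid, with only a plain round bore 13 mm across and no keyways. Origin: centre of the hub's underside; z up, x from the hub along the bar to the knob.
- selector_housing: Fixed aluminium housing, foot 104 x 84 mm, body 30 high, boss 54 across up to 40 (the shoulder). On it a steel shaft: core 16 across to 67, then tapering to 4 across at 84; three splines 8 wide reaching 16 from the axis, up to 63, at +x, +y, -y, none at -x. Origin: shaft axis at worktop height; z up. Arm fits only with its bar along +x, underside then 40 above the worktop; play 2.5.
- magnifier_b: Obstacle, fixed: magnifier lamp clamped to the bench's front edge on the left. Post rises at x 0.23-0.33, y 0.09-0.16 m to 0.39 m high; from it a boom 0.34-0.39 m high runs forward and left over x 0.30-0.62, y 0.14-0.28 m to the ring head. A gripper coming from the left must pass above it (fingertips over 0.42 m) before it comes down over the work. The origin is of no use.

How it is judged:
By the outcome, as a careful person would: the job done as asked, in the order asked, and still so for the second after the job is handed in, with the robot touching nothing.
It also fails if it takes over 45 s, if anything falls off the work surface, if the arm or the gripper's body presses on something with over 40 N, if the wrist force passes 120 N, or if a joint passes its speed limit or range.

## Working session

There is one attempt and no reset: what is moved stays moved. The work goes in short steps, Python scripts to look and compute and a tool call to move; the robot and the scene stay as the last step left them, time stands still between calls to the robot, and variables do not carry over. Pictures are saved under pics/ and viewed, about 8 in all and at most 12, crops included, and the job is handed in when it is done.

Besides the shell and the picture viewer there is one more tool, called after "Call:" as name(argument=value, ...) on one line, values as JSON. drive_tool: Moves the arm, as the interface text tells. Its arguments: {"type":"object","properties":{"deltas":{"type":"array","items":{"type":"number"}}},"required":["deltas"]}

```bash
mkdir -p pics; ls
cat > h.py <<'E'
import numpy as np, cv2, pickle
from cell import ctrl
def snap(name,fn):
    c=ctrl.camera(name); cv2.imwrite('pics/'+fn+'.png',c['frame'][:,:,::-1]); pickle.dump(c,open('pics/'+fn+'.pkl','wb')); return c
def load(fn): return pickle.load(open('pics/'+fn+'.pkl','rb'))
def ray(c,u,v):
    T=np.array(c['world_to_cam']); R=T[:3,:3]; t=T[:3,3]
    d=np.array([(u-c['cx'])/c['fx'],-(v-c['cy'])/c['fy'],-1.]); return -R.T@t, R.T@d
def onz(c,u,v,z):
    o,d=ray(c,u,v); return o+d*(z-o[2])/d[2]
def proj(c,p):
    T=np.array(c['world_to_cam']); q=T[:3,:3]@np.array(p)+T[:3,3]
    return np.array([c['cx']+c['fx']*q[0]/-q[2], c['cy']-c['fy']*q[1]/-q[2]])
E
python3 - <<'E'
from h import *
fs=[snap(n,n+'0') for n in('scene','side','wrist')]
print([k for k in fs[0]])
for f in fs: print(f['fx'],f['cx'],f['cy'],ray(f,f['cx'],f['cy']))
im=[f['frame'][:,:,::-1] for f in fs[:2]]
o=ctrl.get_obs();print(o['time_s'],o['tcp_pos'],o['tool_rot'],o['gripper_width'])
E
```

```text
pics
['frame', 'fx', 'fy', 'cx', 'cy', 'world_to_cam']
432.18667674360927 280.7433929532288 206.26941567537696 (array([0.82721548, 0.54176084, 0.59719601]), array([-0.330172  , -0.54781558, -0.76869015]))
393.3598720521879 277.7503596984132 211.82448104964595 (array([ 1.18534942, -0.18584385,  0.45098034]), array([-0.75215403,  0.29459535, -0.58947256]))
341.9614577887126 276.5682047301011 208.30668724569622 (array([0.13973076, 0.53690089, 0.37387017]), array([ 0.25337   , -0.10216474, -0.96195946]))
0.15 [0.20481982 0.51024514 0.24780425] [ 8.28430980e-01  5.60090927e-01 -4.72365966e-04  2.04354331e-04] 0.9962103099989019
```

View pics/scene0.png

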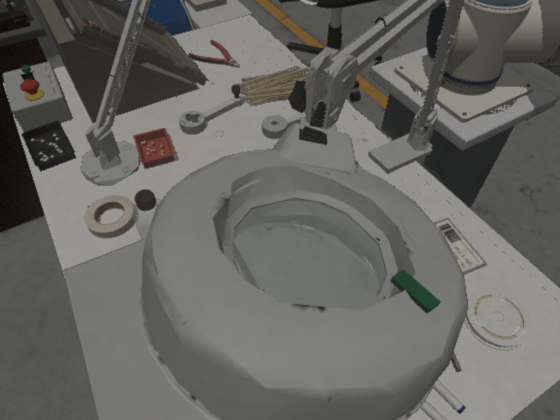

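View pics/side0.png

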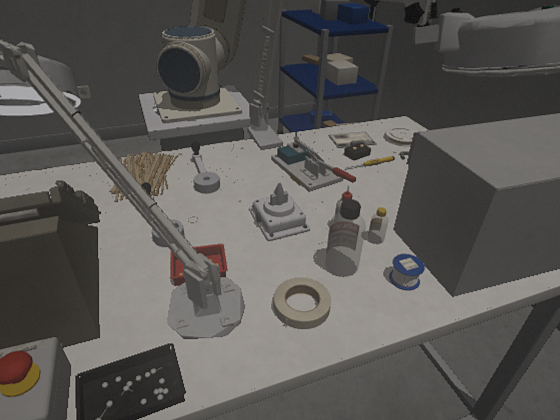

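Scene view: two arms, hubs at about (192,121) and (275,125), with the lamp head hiding the housing. Side view: hubs at (168,230), partly behind the second lamp, and (207,182); housing at (280,212).

Run:
```python
from h import *
s=load('scene0');d=load('side0');w=load('wrist0')
a=s['frame'][75:145,170:310,::-1]; b=d['frame'][140:250,130:320,::-1]
A=cv2.resize(a,(400,200),interpolation=2);B=cv2.resize(b,(400,232),interpolation=2)
W=cv2.resize(w['frame'][:,:,::-1],(400,300))
B2=cv2.resize(d['frame'][170:245,235:325,::-1],(400,333),interpolation=2)[:300]
top=np.hstack([np.vstack([A,B])[:432],np.vstack([W,B2])[:432]])
cv2.imwrite('pics/c1.png',np.hstack([np.vstack([A,B,np.zeros((168,400,3),np.uint8)]),np.vstack([W,B2])]))
for n,c,u,v,z in [('hubA sc',s,192,121,.022),('hubA sd',d,168,230,.022),('knobA',s,237,90,.045),('knobA sd',d,147,188,.045),('hubB sc',s,275,125,.022),('hubB sd',d,207,181,.022),('knobB sd',d,197,147,.045),('shaft tip',d,280,184,.084),('boss',d,281,209,.04)]:
  print(n,onz(c,u,v,z).round(3))
```

```text
hubA sc [ 0.621 -0.159  0.022]
hubA sd [ 0.626 -0.169  0.022]
knobA [ 0.505 -0.177  0.045]
knobA sd [ 0.515 -0.189  0.045]
hubB sc [ 0.479 -0.061  0.022]
hubB sd [ 0.489 -0.071  0.022]
knobB sd [ 0.377 -0.067  0.045]
shaft tip [0.641 0.03  0.084]
boss [0.655 0.028 0.04 ]
```

View pics/c1.png

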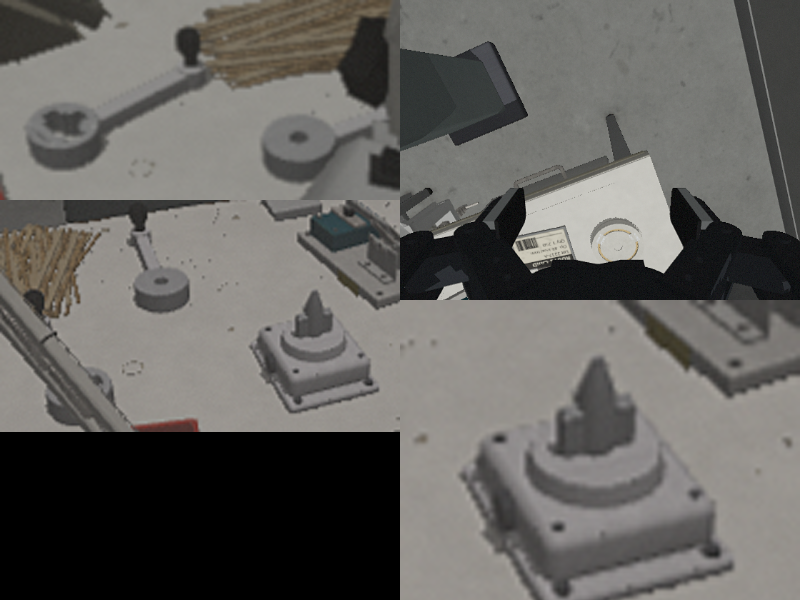

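Clear: the T-bore arm is A, with its hub near (0.62,-0.165) and knob near (0.51,-0.18). B at (0.485,-0.065) is the plain one. The housing is near (0.65,0.03). First I rise and turn the wrist, then cross above the lamp.

Call:
drive_tool(deltas=[0,0,-4,-0.09,-1,0,0,-4,-0.09,-1,0,0,-4,-0.09,-1,0,0,-4,-0.09,-1,0,0,-4,-0.09,-1,0,0,-4,-0.09,-1,0,0,0,0,-1])

```text
time_s: 0.73
tcp_pos: [0.2059, 0.5113, 0.4874]
tool_rot: [0.647, 0.763, 0.014, -0.002]
ft_force: [-1.6, -1.9, -0.9]
gripper_width: 1.0
```

Run:
```python
from h import *
s=load('scene0');d=load('side0')
def tri(a,b):
    o1,d1=ray(s,*a);o2,d2=ray(d,*b)
    t=np.linalg.lstsq(np.c_[d1,-d2],o2-o1,rcond=None)[0]; p,q=o1+t[0]*d1,o2+t[1]*d2
    return ((p+q)/2).round(3),np.linalg.norm(p-q).round(3)
print(tri((98,130),(203,265)),tri((130,30),(60,95)),tri((135,5),(30,60)))
print(ray(d,20,50),ray(s,140,0))
```

```text
(array([ 0.8  , -0.139,  0.088]), np.float64(0.002)) (array([ 0.67 , -0.246,  0.242]), np.float64(0.088)) (array([ 0.649, -0.268,  0.276]), np.float64(0.093))
(array([ 1.18534942, -0.18584385,  0.45098034]), array([-1.21201092, -0.23892561, -0.26933821])) (array([0.82721548, 0.54176084, 0.59719601]), array([-0.23725948, -1.03032385, -0.46473356]))
```

Run:
```python
from h import *
s=load('scene0');d=load('side0')
o1,a=ray(s,98,130);_,b=ray(s,133,5);n=np.cross(a,b)
for f in(0,.25,.5,.75,1):
    o,r=ray(d,203+f*(30-203),265+f*(62-265)); t=n@(o1-o)/(n@r); p=o+t*r; print(f,p.round(3),proj(s,p).round())
```

```text
0 [ 0.8   -0.139  0.088] [ 98. 131.]
0.25 [ 0.748 -0.179  0.143] [111.  84.]
0.5 [ 0.696 -0.219  0.198] [124.  37.]
0.75 [ 0.645 -0.258  0.252] [137.  -9.]
1 [ 0.595 -0.296  0.305] [150. -54.]
```

Call:
drive_tool(deltas=[-3.5,1.15,0,0,-1,-3.5,1.15,0,0,-1,-3.5,1.15,0,0,-1,-3.5,1.15,0,0,-1,-3.5,1.15,0,0,-1,-3.5,1.15,0,0,-1,-3.5,1.15,0,0,-1,-3.5,1.15,0,0,-1,-3.5,1.15,0,0,-1,-3.5,1.15,0,0,-1,-3.5,1.15,0,0,-1,-3.5,1.15,0,0,-1,-3.5,1.15,0,0,-1,-3.5,1.15,0,0,-1,-3.5,1.15,0,0,-1,-3.5,1.15,0,0,-1,-3.5,1.15,0,0,-1,0,0,0,0,-1,0,0,0,0,-1])

```text
time_s: 2.32
tcp_pos: [0.4917, -0.0503, 0.477]
tool_rot: [0.65, 0.76, 0.004, -0.002]
ft_force: [0.0, 0.2, -0.8]
gripper_width: 1.001
```

Run:
```python
from h import *
w=snap('wrist','w1')
o=ctrl.get_obs();print(o['time_s'],o['tcp_pos'],o['tool_rot'],o['ft_force'],o['q'])
print([proj(w,p).round() for p in [(.621,-.163,.022),(.508,-.183,.045),(.65,.03,.05)]])
```

```text
2.3667 [ 0.49106995 -0.04905858  0.47776642] [ 0.64966066  0.76021297  0.00385297 -0.0015556 ] [-0.32007962  0.62273486  0.41119304] [-0.27453013  0.20459144  0.53562651  1.90142527  0.0083004  -0.43103406]
[array([200., 216.]), array([191., 152.]), array([305., 252.])]
```

View pics/w1.png

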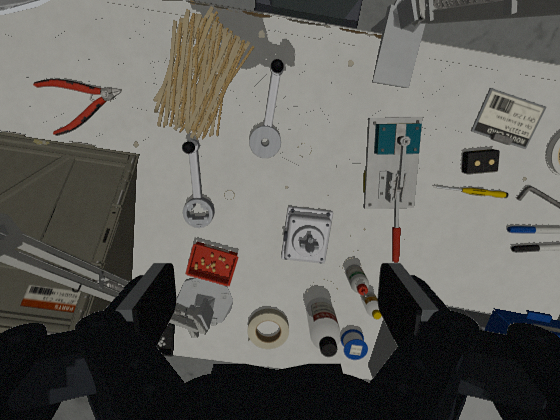

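Wrist view from above: splined hub at (199,212), knob (188,147); plain hub (265,140); housing at (308,237). Enlarging both.

Run:
```python
from h import *
w=load('w1')['frame'][:,:,::-1]
a=cv2.resize(w[130:240,165:235],(382,600),interpolation=cv2.INTER_CUBIC)
b=cv2.resize(w[195:275,270:345],(418,446),interpolation=cv2.INTER_CUBIC)
b=cv2.copyMakeBorder(b,0,154,0,0,0)
cv2.imwrite('pics/c2.png',np.hstack([a,b]))
```

```text
(no output)
```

View pics/c2.png

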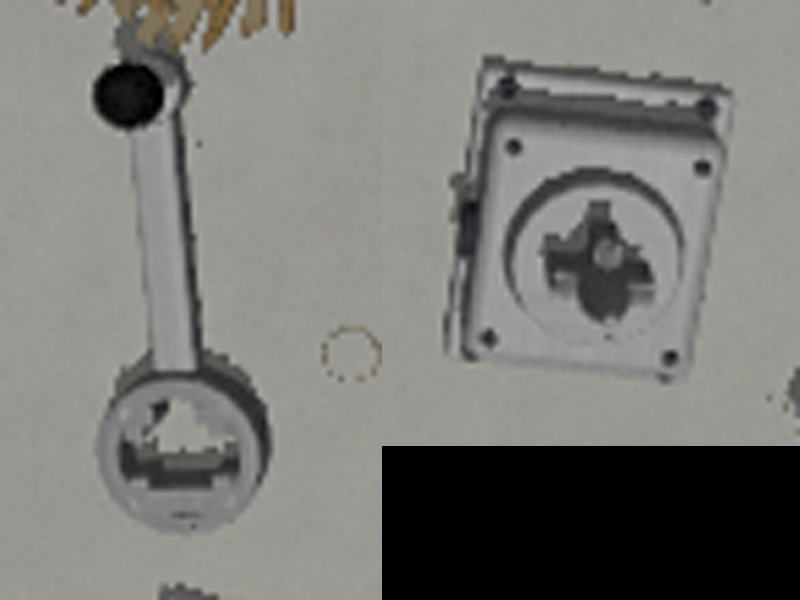

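Run:
```python
from h import *
w=load('w1')
A=lambda x,y,z:onz(w,165+x/5.457-.4,130+y/5.4545-.4,z)
B=lambda x,y,z:onz(w,270+(x-382)/5.573-.4,195+y/5.575-.4,z)
hub=A(181,452,.022);kn=A(128,95,.049);b1=A(156,122,.016);b2=A(174,370,.016)
print(hub,kn,np.linalg.norm((kn-hub)[:2]));print(b1,b2)
for v in(kn-hub,b1-b2,b1-hub): print(np.degrees(np.arctan2(v[1],v[0])))
H=[B(*p,.03) for p in[(513,147),(703,168),(488,338),(670,357)]]
print(np.array(H).round(4),np.mean(H,0),B(595,262,.04),B(605,320,.084),B(608,252,.063))
for i,j in((0,1),(2,3)):
  v=H[j]-H[i];print(np.degrees(np.arctan2(v[1],v[0])),np.linalg.norm(v))
for i,j in((2,0),(3,1)):
  v=H[j]-H[i];print(np.degrees(np.arctan2(v[1],v[0])),np.linalg.norm(v))
F=[B(*p,.0) for p in[(485,60),(730,90),(445,355)]];print(F)
for v in(F[1]-F[0],F[0]-F[2]):print(np.degrees(np.arctan2(v[1],v[0])),np.linalg.norm(v))
```

```text
[ 0.61531925 -0.16750416  0.022     ] [ 0.4996424  -0.18794074  0.049     ] 0.11746824548046082
[ 0.51123895 -0.18618384  0.016     ] [ 0.58999626 -0.17338884  0.016     ]
-169.980963685486
-170.77228692623507
-169.8252367992928
[[0.6027 0.0012 0.03  ]
 [0.6004 0.062  0.03  ]
 [0.6684 0.0041 0.03  ]
 [0.666  0.0641 0.03  ]] [0.6343963  0.03285584 0.03      ] [0.63331182 0.03218661 0.04      ] [0.63434684 0.03109254 0.084     ] [0.62089897 0.03169088 0.063     ]
92.14393696460303 0.060882523149610394
92.2685110469452 0.059998686689492056
-177.44483033851924 0.06579338948201316
-178.21535800026626 0.06566253516519849
[array([ 0.58392536, -0.00968802,  0.        ]), array([0.58171343, 0.07199835, 0.        ]), array([ 0.68979119, -0.00603392,  0.        ])]
91.55109154212455 0.08171631631857353
-178.02314166690857 0.10592888067443454
```

Located: hub (0.615,-0.1675) with the bar at about -170°; housing (0.634,0.032) with +x at about -178°, towards the robot. The knob distance of 117.5 mm and foot size of 106×82 mm match the given sizes. Moving above the grasp point at (0.576,-0.1745) with the gripper half closed.

Call:
drive_tool(deltas=[-3.45,1.55,0,-0.018,0,-3.45,1.55,0,0,0,-3.45,1.55,0,0,0,-3.45,1.55,0,0,0,0,0,0,0,0,0,0,3.6,0,0,0,0,3.6,0,0,0,0,3.6,0,0,0,0,3.6,0,0,0,0,3.6,0,0,0,0,3.6,0,0,0,0,3.6,0,0,0,0,3.6,0,0,0,0,3.6,0,0,0,0,3,0,0,0,0,0,0,0,0,0,0,0,0])

```text
time_s: 3.78
tcp_pos: [0.5766, -0.1703, 0.1122]
tool_rot: [0.642, 0.767, 0.006, 0.005]
ft_force: [-0.5, -0.5, 1.4]
gripper_width: 0.5
```

Run:
```python
from h import *
w=snap('wrist','w2')
o=ctrl.get_obs();print(o['time_s'],o['tcp_pos'],o['tool_rot'],o['ft_force'],o['gripper_width'])
print([proj(w,p).round() for p in [(.615,-.1675,.022),(.576,-.1745,.016)]])
```

```text
3.8333 [ 0.57769907 -0.17104773  0.11386723] [0.64165648 0.76693429 0.00654269 0.00677793] [ 0.37450639 -0.47398736  1.47574485] 0.4986221998254655
[array([269., 271.]), array([269., 214.])]
```

View pics/w2.png

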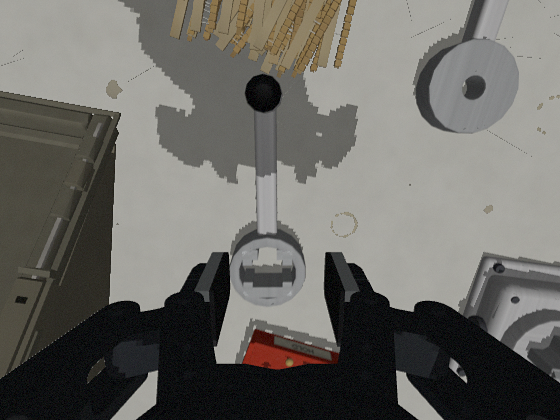

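Run:
```python
from h import *
w=load('w2')
g=cv2.cvtColor(w['frame'],7).astype(int)
for r in (180,195,210,222): print(r, g[r,250:284].tolist())
hub=onz(w,268.5,268.5,.022);kn=onz(w,263,93,.049)
print(hub,kn,np.linalg.norm((kn-hub)[:2]),np.degrees(np.arctan2(*(kn-hub)[1::-1])))
R=np.array(ctrl.get_obs()['tool_rot']);from scipy.spatial.transform import Rotation as Ro
print(Ro.from_quat(R).as_matrix().round(3))
for p in (onz(w,267,225,.016),onz(w,265.5,130,.016)): print(p)
```

```text
180 [166, 165, 165, 165, 170, 115, 116, 142, 154, 167, 168, 167, 164, 161, 163, 164, 164, 164, 165, 163, 165, 169, 169, 166, 156, 142, 111, 157, 162, 162, 163, 163, 164, 165]
195 [168, 167, 167, 169, 170, 156, 94, 137, 150, 165, 168, 165, 166, 161, 162, 164, 164, 163, 165, 164, 166, 169, 169, 166, 156, 145, 107, 162, 168, 169, 167, 166, 168, 166]
210 [167, 166, 166, 166, 168, 170, 92, 126, 146, 159, 166, 166, 165, 163, 163, 163, 164, 165, 164, 164, 165, 166, 168, 169, 157, 145, 117, 151, 169, 168, 166, 165, 167, 166]
222 [157, 103, 99, 99, 101, 101, 88, 114, 141, 154, 169, 167, 166, 164, 163, 161, 165, 165, 166, 163, 165, 165, 167, 168, 160, 150, 117, 95, 105, 101, 97, 169, 170, 168]
[ 0.61349394 -0.16831114  0.022     ] [ 0.50092974 -0.19006223  0.049     ] 0.11464645203301202 -169.06337177581446
[[-0.176  0.984  0.019]
 [ 0.984  0.176  0.001]
 [-0.002  0.019 -1.   ]]
[ 0.58425684 -0.17454691  0.016     ]
[ 0.5216894  -0.18624299  0.016     ]
```

Hub at (268,268), bar column 266, plain arm top right. The bar is about 4 mm to the side of the jaw centre, so I correct and descend.

Call:
drive_tool(deltas=[-0.36,-0.5,0,0,0.2,0,0,2.5,0,0.2,0,0,2.5,0,0.2,0,0,2,0,0.2,0,0,1,0,0.2,0,0,0.5,0,0.2,0,0,0.3,0,0.2,0,0,0,0,0.2,0,0,0,0,0.2])

```text
time_s: 4.58
tcp_pos: [0.5751, -0.1764, 0.0253]
tool_rot: [0.642, 0.767, 0.007, 0.007]
ft_force: [0.3, 0.2, 0.9]
gripper_width: 0.399
```

Call:
drive_tool(deltas=[0,0,0.3,0,0.2,0,0,0.2,0,0.2,0,0,0,0,0.5,0,0,0,0,1,0,0,0,0,1,0,0,0,0,1,0,0,0,0,1,0,0,0,0,1])

```text
time_s: 5.25
tcp_pos: [0.5746, -0.1762, 0.0193]
tool_rot: [0.642, 0.766, 0.006, 0.006]
ft_force: [-1.6, -0.0, 4.8]
gripper_width: 0.144
```

Run:
```python
from h import *
o=ctrl.get_obs();print(o['time_s'],o['tcp_pos'],o['tool_rot'],o['ft_force'],o['moment'],o['gripper_width'],o['q'])
```

```text
5.25 [ 0.57458585 -0.17622452  0.01930313] [0.64219031 0.76649285 0.00630645 0.00636845] [-1.63036067 -0.03580576  4.8014301 ] [-0.08505457  0.38689862  0.00724061] 0.14399471018456364 [-0.44133332  0.48716524 -0.24817354  0.81994088  0.00897565 -0.61728824]
```

Gripped (the opening matches the bar). Lifting clear of the shaft height.

Call:
drive_tool(deltas=[0,0,-0.5,0,1,0,0,-1,0,1,0,0,-1.5,0,1,0,0,-2,0,1,0,0,-2,0,1,0,0,-2,0,1,0,0,-1.5,0,1,0,0,-1,0,1,0,0,-0.5,0,1,0,0,0,0,1,0,0,0,0,1])

```text
time_s: 6.17
tcp_pos: [0.5721, -0.1762, 0.1384]
tool_rot: [0.642, 0.767, 0.006, 0.006]
ft_force: [-0.1, 1.0, -3.7]
gripper_width: 0.145
```

Run:
```python
from h import *
w=snap('wrist','w3'); s=snap('side','s3')
o=ctrl.get_obs();print(o['time_s'],o['tcp_pos'],o['tool_rot'],o['ft_force'],o['moment'],o['gripper_width'])
A=cv2.resize(w['frame'][60:340,120:440,::-1],(480,420));B=cv2.resize(s['frame'][100:260,90:220,::-1],(320,394),interpolation=2)
B=cv2.copyMakeBorder(B,0,26,0,0,0)
cv2.imwrite('pics/c3.png',np.hstack([A,B]))
```

```text
6.2667 [ 0.57190949 -0.17607653  0.13788666] [0.6421524  0.76653495 0.00609205 0.00523069] [-0.70011129  0.11250287 -3.83938251] [-0.00105957  0.15394061 -0.01168582] 0.142681679089261
```

View pics/c3.png

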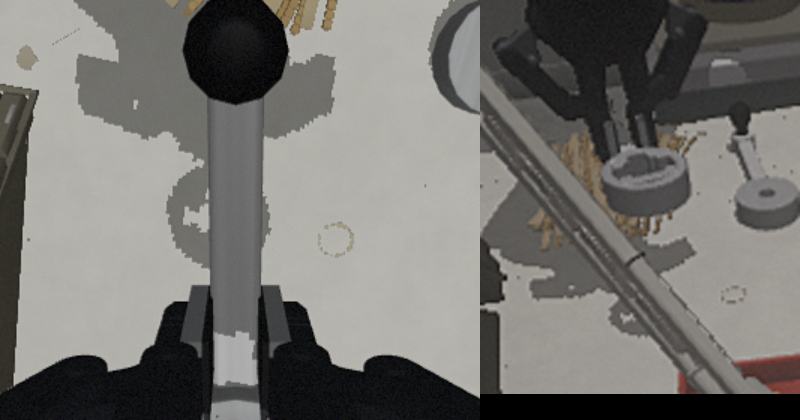

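The arm is held level, with its hub toward +x. Turning 8° and carrying it most of the way towards the housing, then checking clearance to the lamp post.

Call:
drive_tool(deltas=[0,0,0,0.035,1,0,0,0,0.07,1,0,0,0,0.035,1,1,0.3,0,0,1,2,0.4,0,0,1,2,0.3,0,0,1,2,0.3,0,0,1,2,0.3,0,0,1,2,0.3,0,0,1,2,0.3,0,0,1,2,0.3,0,0,1,1,0.2,0,0,1,0,0,0,0,1,0,0,0,0,1])

```text
time_s: 7.43
tcp_pos: [0.5935, -0.0149, 0.1392]
tool_rot: [0.694, 0.72, 0.006, 0.005]
ft_force: [0.0, -0.0, -3.2]
gripper_width: 0.145
```

Run:
```python
from h import *
s3=load('s3'); print('hub carried',onz(s3,157,169,.1406))
w=snap('wrist','w4'); s=snap('side','s4')
o=ctrl.get_obs();print(o['time_s'],o['tcp_pos'],o['tool_rot'],o['ft_force'],o['moment'],o['gripper_width'])
A=cv2.resize(w['frame'][:,:,::-1],(400,300))
cv2.imwrite('pics/c4.png',np.vstack([cv2.copyMakeBorder(A,0,0,0,160,0),s['frame'][0:290,:,::-1]]))
```

```text
hub carried [ 0.62184441 -0.1684567   0.1406    ]
7.5333 [ 0.59349986 -0.0159671   0.1393563 ] [0.69418047 0.71975013 0.00647636 0.00559227] [ 0.75837944 -0.10692513 -3.85450268] [0.01621129 0.17581588 0.05326128] 0.1427978600426037
```

View pics/c4.png

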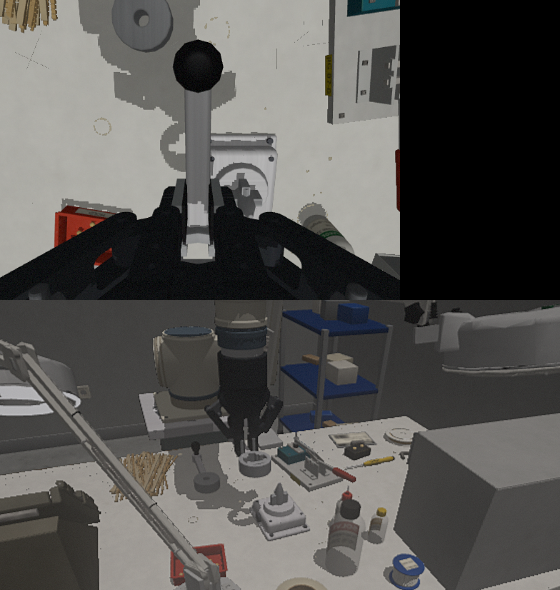

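The forearm passes high with nothing near it. Zooming into the housing (wrist) and hub plus housing (side) for the final offset.

Run:
```python
from h import *
w=load('w4')['frame'][:,:,::-1];s=load('s4')['frame'][:,:,::-1]
A=cv2.resize(w[180:310,290:395],None,fx=4,fy=4,interpolation=2)
B=cv2.resize(s[145:245,225:319],None,fx=4,fy=4,interpolation=2)
B=cv2.copyMakeBorder(B,0,A.shape[0]-B.shape[0],0,0,0)
print(A.shape,B.shape);cv2.imwrite('pics/c5.png',np.hstack([A,B]))
```

```text
(520, 420, 3) (520, 376, 3)
```

View pics/c5.png

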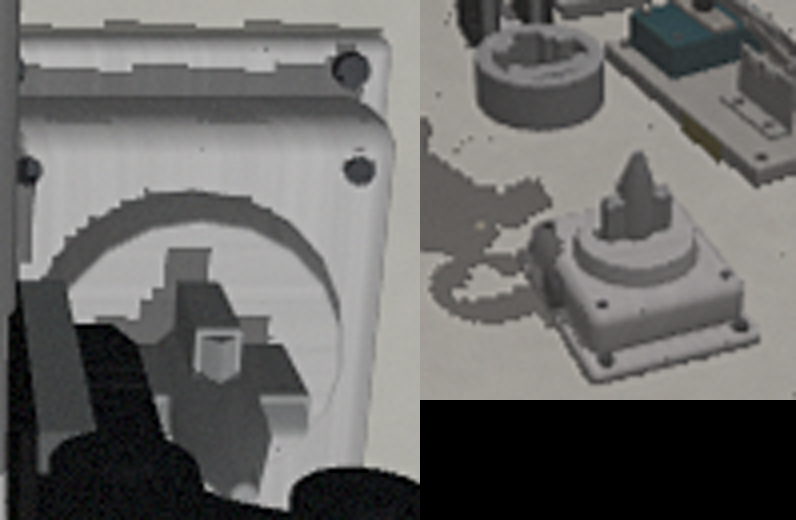

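Run:
```python
from h import *
w=load('w4');s=load('s4')
W=lambda x,y,z:onz(w,290+x/4-.4,180+y/4-.4,z)
S=lambda x,y,z:onz(s,225+(x-420)/4-.4,145+y/4-.4,z)
print('tip w',W(240,488,.084),'tip s',S(640,153,.084))
a,b=ray(w,349.6,301.6),ray(s,279.6,182.9)
t=np.linalg.lstsq(np.c_[a[1],-b[1]],b[0]-a[0],rcond=None)[0];print('tri tip',a[0]+t[0]*a[1],b[0]+t[1]*b[1])
print('spl end',W(218,331,.063),'h1,h2',W(30,170,.03),W(358,170,.03))
v=W(358,170,.03)-W(30,170,.03);print(np.degrees(np.arctan2(v[1],v[0])),np.linalg.norm(v))
print('boss right',W(342,335,.04),'boss top',W(198,222,.04))
for z in(.142,.138,.146):print('hub s',z,S(539.5,56,z))
print('hub bottom ctr',S(539.5,98,.120))
```

```text
tip w [0.63260589 0.0315024  0.084     ] tip s [0.63717766 0.0311025  0.084     ]
tri tip [0.63401498 0.03211485 0.08171879] [0.6340498  0.03234277 0.0818015 ]
spl end [0.616935   0.03069465 0.063     ] h1,h2 [0.60200839 0.00140487 0.03      ] [0.59974801 0.06078605 0.03      ]
92.17994421282124 0.05942419070051701
boss right [0.62780959 0.05852791 0.04      ] boss top [0.60707726 0.03061819 0.04      ]
hub s 0.142 [ 0.64072001 -0.01544659  0.142     ]
hub s 0.138 [ 0.63366934 -0.01324066  0.138     ]
hub s 0.146 [ 0.64777067 -0.01765252  0.146     ]
hub bottom ctr [ 0.63673895 -0.01454111  0.12      ]
```

Shaft axis (0.6335,0.0313), spline direction matching the tool yaw within 0.1°; carried hub at (0.634,-0.014). Moving over and lowering until just above the splines.

Call:
drive_tool(deltas=[1,0.05,0,0,1,1.5,0.05,0,0,1,1.5,0.03,0,0,1,0.55,0,0,0,1,0,0,0,0,1,0,0,0,0,1])

```text
time_s: 8.03
tcp_pos: [0.5933, 0.0299, 0.1397]
tool_rot: [0.694, 0.72, 0.007, 0.006]
ft_force: [-0.6, -0.5, -3.6]
gripper_width: 0.141
```

Run:
```python
from h import *
s=snap('side','s5');c=snap('scene','sc5')
o=ctrl.get_obs();print(o['time_s'],o['tcp_pos'],o['tool_rot'],o['ft_force'],o['moment'])
A=cv2.resize(s['frame'][125:245,225:325,::-1],None,fx=4,fy=4,interpolation=2)
cv2.imwrite('pics/c6.png',A)
```

```text
8.1333 [0.59331165 0.0294203  0.13974241] [0.69438137 0.71955279 0.00667723 0.00580675] [-0.40651151  0.13958861 -4.50629396] [ 0.0259285   0.13868318 -0.03350541]
```

View pics/c6.png

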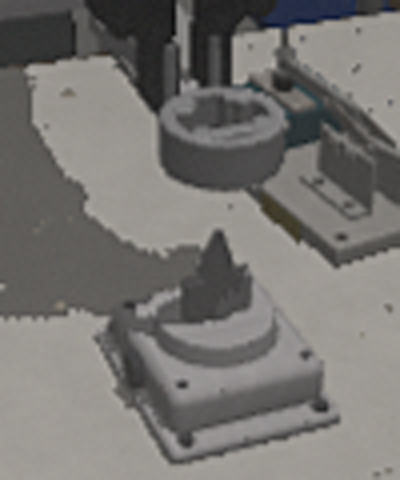

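Run:
```python
from h import *
s=load('s5')
for n,p in [('tip',(.6335,.0313,.084)),('boss',(.6335,.0313,.04)),('hub',(.6335,.0313,.1415)),('hubbot',(.6335,.0313,.1195)),('hub+y2',(.6335,.0333,.1415)),('hub+x2',(.6355,.0313,.1415))]:
  q=proj(s,p); print(n,((q-[225,125])*4+1.5).round(1))
```

```text
tip [217.4 228.6]
boss [215.4 310.5]
hub [220.1 112. ]
hubbot [219. 158.]
hub+y2 [224.6 111.3]
hub+x2 [221.8 114.2]
```

The hub sits about 1 mm to +y of the axis, so I nudge it and descend onto the taper.

Call:
drive_tool(deltas=[-0.08,0,1,0,1,0,-0.03,1.5,0,1,0,-0.03,1.5,0,1,0,-0.03,1,0,1,0,0,0.4,0,1,0,0,0,0,1,0,0,0,0,1])

```text
time_s: 8.72
tcp_pos: [0.5935, 0.0291, 0.0859]
tool_rot: [0.694, 0.72, 0.007, 0.006]
ft_force: [-0.5, 0.1, -4.5]
gripper_width: 0.142
```

Free so far. Now onto the splines, in small steps.

Call:
drive_tool(deltas=[0,-0.01,0.3,0,1,0,-0.01,0.3,0,1,0,0,0.2,0,1,0,0,0,0,1,0,0,0,0,1])

```text
time_s: 9.13
tcp_pos: [0.5933, 0.0294, 0.0778]
tool_rot: [0.694, 0.72, 0.007, 0.006]
ft_force: [0.2, 0.3, -3.0]
gripper_width: 0.148
```

Call:
drive_tool(deltas=[0,-0.01,0.3,0,1,0,-0.01,0.3,0,1,0,-0.01,0.3,0,1,0,0,0.3,0,1,0,0,0.2,0,1,0,0,0,0,1,0,0,0,0,1])

```text
time_s: 9.72
tcp_pos: [0.5931, 0.0294, 0.0635]
tool_rot: [0.694, 0.72, 0.007, 0.006]
ft_force: [0.1, -0.1, -2.9]
gripper_width: 0.144
```

Call:
drive_tool(deltas=[0,0,0.2,0,1,0,0,0.1,0,1,0,0,0.1,0,1,0,0,0,0,1,0,0,0,0,1])

```text
time_s: 10.13
tcp_pos: [0.5933, 0.0294, 0.0597]
tool_rot: [0.694, 0.72, 0.007, 0.006]
ft_force: [-0.5, -0.1, -4.1]
gripper_width: 0.144
```

Call:
drive_tool(deltas=[0,0,0.1,0,1,0,0,0,0,1,0,0,0.1,0,1,0,0,0,0,1,0,0,0,0,1])

```text
time_s: 10.55
tcp_pos: [0.5934, 0.0294, 0.0591]
tool_rot: [0.694, 0.72, 0.007, 0.006]
ft_force: [-6.0, 0.6, 11.2]
gripper_width: 0.143
```

Firm contact at TCP z 0.0591, against 0.0593 expected for home. Releasing and rising straight up.

Call:
drive_tool(deltas=[0,0,-0.2,0,1,0,0,0,0,0.6,0,0,0,0,0.2,0,0,0,0,0,0,0,0,0,0,0,0,0,0,0,0,0,-1,0,0,0,0,-2,0,0,0,0,-3,0,0,0,0,-3,0,0,0,0,-3,0,0,0,0,0,0,0,0,0,0,0,0])

```text
time_s: 11.63
tcp_pos: [0.592, 0.0291, 0.1823]
tool_rot: [0.694, 0.72, 0.008, 0.007]
ft_force: [0.3, 0.9, -0.5]
gripper_width: 0.5
```

Run:
```python
from h import *
s=snap('side','s6');w=snap('wrist','w6')
o=ctrl.get_obs();print(o['time_s'],o['tcp_pos'],o['ft_force'],o['gripper_width'])
A=cv2.resize(s['frame'][140:245,225:325,::-1],None,fx=4,fy=4,interpolation=2)
B=cv2.resize(w['frame'][:,:,::-1],(400,300));B=cv2.copyMakeBorder(B,0,120,0,0,0)
cv2.imwrite('pics/c7.png',np.hstack([A,B]))
for n,p in [('tip',(.6335,.0313,.084)),('hubtop',(.6335,.0313,.062)),('shoulder',(.6335,.0313,.04))]: print(n,((proj(s,p)-[225,140])*4+1.5).round())
```

```text
11.7333 [0.59086716 0.02918747 0.1795366 ] [-0.66119244  0.01205618 -0.00503479] 0.5000118424035576
tip [217. 169.]
hubtop [216. 210.]
shoulder [215. 250.]
```

View pics/c7.png

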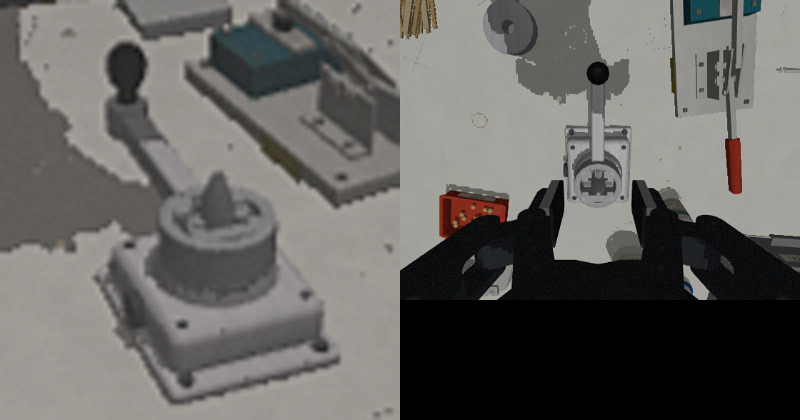

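The arm is seated: hub directly on the boss with no gap, bar along +x, gripper clear, plain arm undisturbed. Handing in.

Run:
```python
from cell import ctrl
print(ctrl.hand_in())
```

```text
the job is handed in; nothing more can be done
None
```

I fitted the splined arm onto the selector housing's shaft, let go of it and handed the job in at about 12 s of the 45 s. No verdict was reported.

- **Fit:** I turned the arm about 8° so its bar lay along the housing's +x. It passed over the splines with no added force.
- **Seating:** It met the shoulder at TCP height 0.0591 m, against about 0.0593 m expected for fully home. The contact force was about 11 N.
- **Last pictures:** The hub sits on the boss with no visible gap, and the splines sit in the keyways. The gripper is clear, about 12 cm above with no load on the wrist. I never touched the plain arm; its hub shows in the last wrist picture, lying on the worktop.
- **Disagreements:** The side and wrist views differed by 3–5 mm when I read positions by eye. Just before lowering, the side view put the hub about 1 mm off the shaft axis, and I corrected for that. In the final side picture the hub top is about 1 px lower than predicted, which fits it being fully home.

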